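# Secure the battery of a model buggy

## Robot

A 6-joint arm with a two-finger parallel gripper is mounted at the origin on the work surface. World frame = base frame: x ahead of the robot, y to its left, z up, the work surface at z = 0. Lengths are in mm, angles in degrees, forces in N, time in s.
With the tool pointing down it reaches from about 425 to 1125 mm from the base axis. Payload 14.9 kg.
Tool frame: the origin (TCP) lies on the mounting face of the last link; the fingertips stand 191 mm ahead of it and the grasp point (between the pads) lies 172 mm ahead of it; z points along the fingers, x is the direction in which the jaws open and shut, and the axes are right-handed (so a half turn about z gives the same grasp; the last joint's range is limited). The gripper opens to 91 mm and grips with 3 to 60 N. Pads are 32 mm wide; open, the fingers measure 118 mm over their backs; the gripper's body (76 mm by 178 mm) begins 60 mm behind the grasp point.
Start: joints at [-71.408, 21.709, 99.362, -0, 58.929, -1.908], TCP at [245.147, -655.685, 404.732] pointing down, gripper open.
Joint ranges: [-158.91, 158.91], [-42.39, 125.64], [0.06, 152.35], [-60.88, 240.88], [17.5, 164.5], [-176.32, 176.32]. Speed limits (degrees/s): [108.29, 108.29, 136.94, 180, 180, 180].

## Interface

Orientations are given as [roll, pitch, yaw] about the fixed x, y, z axes, in that order (R = Rz(yaw) Ry(pitch) Rx(roll)).
In Python, from station import telemetry, camera, env, cut_out, mark_of gives the robot as it stands.
- The arm moves only by the tool apply_moves, never from a script. Its argument "targets" is a list that holds one entry, the list of rows, each a list of 7 numbers: the turn, a rotation vector about the tool's x, y, z in units of 6 degrees (1.0 is 6 degrees), then the shift along the tool's x, y, z in units of 25 mm (1.0 is 25 mm), then the closure, from 0 (fully open) to 1 (shut). A call has 1 to 20 rows; each row is the pose to reach, as a shift and turn from the pose measured when the call began, along the tool's axes at that moment; what a row does not reach only later rows make up. A row lasts 1/10 s, in which the tool goes at most 50 mm and 8.59 degrees, less where a joint would pass 70% of its speed; a pose out of reach is approached as far as the arm can. A call with a gripper value outside its range is refused whole. The fingers move at their own pace and stop on an object; "newtons" is the grip in N (left out, the last holds). Time passes only in rows, so rows that repeat a pose let the fingers close. It gives the time, the measured TCP pose, the force and the opening at its end, in the units of the state.
- telemetry.sense(): the state, without advancing time (a new reading comes with each control period).
- camera(name): name is "scene" or "top"; returns a dict with "img" (480x640x3 uint8, red, green, blue), "depth" (480x640 float32, mm along the optical axis (not along the pixel's ray), 0 where there is no reading), "fovy" (degrees; the focal length in pixels is half the picture's height over the tangent of half this angle, whatever the lens; pixels are square), "cx", "cy" (the principal point, pixels), "k1" (the pictures are not rectified: a ray, as slopes to the right and down, at radius r is drawn at 1 + k1 r^2 times it, then the intrinsics apply), "position" and "attitude" of the camera in the world. Camera axes: x right, y up, looking along -z (the intrinsics and any distortion apply to the point x, -y, -z); pixel columns grow to the right and rows downward; lengths in mm; the calibration is good to about 2 mm. A picture is of the moment at which its call begins.
- env.close_job(): hands the job in, once; it reports no verdict.
Trained networks look in a picture, given as the dict that the camera call returned (one of the last four; its "shot" number tells which), for a name from the list of things; names that differ only in an ending like _2 or _b are one class to them, and where a whole thing is asked for, a point or a joint stands for the part that bears it (a point fixed in the world has none). Each returns a list of dicts, best first, with "score" (0 to 1); they miss things now and then, are a little off and sometimes report something else, mostly with a low value. They report only what shows in the picture. A call takes as long as a camera call. They do not tell look-alikes from the thing itself.
- cut_out(target, picture): "mask" (480x640 bool, what is visible of it) and "centre" ([column, row] in pixels, amid what is visible of it).
- mark_of(target, picture): "centre" ([column, row] in pixels: a listed point, or the origin of a listed thing).
The state is a dict: "clock": time; "joints": joint angles; "dq": joint speeds; "joint_efforts": joint torques, N m; "ee_pos": TCP position; "orientation": TCP orientation; "force": force on the tool from outside, world axes, zero at the start; "wrist_torque": the same for the moment, N m; "opening": finger opening in mm.
Only numpy, scipy, OpenCV 4.12 (cv2) and the standard library are available. Lean on these libraries where they do the work, as an engineer would, in place of code of your own. Each camera call takes 0.05 s, during which the arm holds its last target.

## Task

The battery of the model buggy is not secured. Push the battery along its tray until it is against the end stop, swing the retaining bar across it until the pin in the bar stands over the hole in the lug, and press the pin fully home through both. Leave the spray can, the screwdriver and the spare wheel where they are.

Things in the scene. Friction and masses are not known exactly. Their poses are not given: they have to be found in the camera images.
- car: Model buggy, about 520 mm long and 260 mm wide, fixed on a low stand. Origin on the table under the stand's middle. y runs along the car to its front, x to the side away from the robot, z up. Deck top 56 mm above the table, 140 mm wide. Axles at y = +190 and -215 mm; wheels (100 mm) start 90 mm from the middle line and reach 114 mm above the table, shock towers at the axles 121 mm.
- stop_face (a point): Rear face of the 16 mm high end stop at the front (+y) end of the battery tray, on the tray's middle line, 69 mm above the table: the middle of the battery's front end comes here when it is home. The tray has side rails 10 mm high.
- tray_rear (a point): Point on the deck (56 mm above the table) on the tray's middle line, behind its open rear end and behind the battery; the deck is clear here, 45 mm to front and rear of this point on the middle line except for the battery itself.
- battery_centre (a point): Centre of the battery, a loose dark block, about 0.42 kg, 46 mm wide, 138 mm long (along the car's y), 26 mm high, lying on the deck between the rails, top 82 mm above the table. It starts 20 to 50 mm short of the end stop; pushed at its rear (-y) end face it slides forward to the stop.
- lug_hole (a point): Mouth of the 10 mm vertical through hole in the fixed lug, a bridge 44 mm long (along the car's y) and 26 mm wide that stands on the deck on the robot's side of the battery; its flat top is 82 mm above the table, 8 mm thick.
- pivot (a point): Top of the bar on its fixed pivot axis, 93 mm above the table, on the side of the battery away from the robot, 90 mm from the lug hole in the car's +x direction. A flat 20 mm bolt head stands 5 mm above it.
- bar (a joint): Angle of the level-swinging aluminium bar (rad). 0: straight across the battery along the car's -x, pin exactly over the lug hole; grows as its free end swings to the car's front (+y). Starts at 0.4 to 0.85, range -0.35 to 1.0, no stop at 0; light friction (0.4 N at the pin) keeps it where left. 24 mm wide, underside 85 and top 93 mm above the table, end 150 mm from the pivot axis.
- bar_end (a point): Point on the bar's middle line, half-way through its thickness, near its free end, 135 mm from the pivot axis: good for pushing the bar sideways, on its edge 12 mm beside this point. The deck is 29 mm below the bar's underside; a fingertip 12 mm below the underside meets nothing here.
- pin (a joint): How far the pin is pressed down (m). 0: up (start); 0.014: fully home, head on the bar. Friction of about 3 N holds it where it is left. It enters the lug only if the bar is lined up to about 3 mm; its round tip then centres the bar.
- pin_top (a point): Centre of the top of the pin's head. The steel pin, 8 mm thick with a flat round head 22 mm across and 8 mm high, stands upright and captive in the bar, 90 mm from the pivot axis. Up: head top 115 mm above the table, tip 2 mm above the lug. Home: head top 101 mm.
- spray: Bystander: upright spray can with a red cap, 64 mm across, 190 mm high; origin under it.
- driver: Bystander: screwdriver lying on the table behind the car's rear end (-y).
- wheel: Bystander: spare wheel lying flat, 100 mm across, 40 mm high; origin under it; lies beyond the car's front end.
There are look-alikes about, which are no part of the job. Of the things like the part that bears battery_centre, leave any that is green; of the rest the larger one is meant.

How it is judged (in metres and radians):
At the end, for the whole second after the job is handed in: The pin is pressed at least 12 of its 14 mm down, the bar within 0.03 rad of straight across so that the pin is through the lug, and the battery lies flat in its tray with its front end within 4 mm of the end stop (value of joint pin above 0.012 m and value of joint bar between -0.03 and 0.03 rad and y of battery_centre in the frame of stop_face between -0.073 and -0.065 m and z of battery_centre in the frame of stop_face between -0.004 and 0.004 m and distance between pin_top and lug_hole below 0.0215 m and angle between battery_centre's own z axis and vertical below 0.06 rad); the robot touches nothing.
It fails at once if the spray can, the screwdriver or the spare wheel moved more than 30 mm (distance of any of spray, driver, wheel from where it was at the start of the episode above 0.03 m).
It also fails if it takes over 51 s, if anything falls off the work surface, if the arm or the gripper's body presses on something with over 40 N, if the wrist force passes 120 N, or if a joint passes its speed limit or range.

## Working session

There is one attempt and no reset: what is moved stays moved. The work goes in short steps, Python scripts to look and compute and a tool call to move; the robot and the scene stay as the last step left them, time stands still between calls to the robot, and variables do not carry over. Pictures are saved under pics/ and viewed, and the job is handed in when it is done.

Besides the shell and the picture viewer there is one more tool, called in YAML: its name, and indented under it one key for each argument. apply_moves: Moves the arm, as the interface text tells. Its arguments: {"type":"object","properties":{"targets":{"type":"array"},"newtons":{"type":"number"}},"required":["targets"]}

```bash
ls; mkdir -p pics
cat > h.py <<'E'
import numpy as np, cv2
from station import telemetry, camera, env, cut_out, mark_of
from scipy.spatial.transform import Rotation as R
def rot(a):
    a=np.array(a,float)
    if a.shape==(3,3): return a
    if a.size==4: raise Exception('quat')
    return R.from_euler('xyz',a,degrees=True).as_matrix()
def ray(c,u,v):
    f=240/np.tan(np.radians(c['fovy'])/2)
    d=np.array([(u-c['cx'])/f,(v-c['cy'])/f]); s=d.copy()
    for _ in range(30): s=d/(1+c['k1']*(s@s))
    return rot(c['attitude'])@np.array([s[0],-s[1],-1.])
def at_z(c,u,v,z):
    r=ray(c,u,v);p=np.array(c['position'],float); return p+r*(z-p[2])/r[2]
def at_depth(c,u,v):
    d=c['depth'][int(round(v)),int(round(u))]
    return np.array(c['position'])+ray(c,u,v)*d
def proj(c,P):
    f=240/np.tan(np.radians(c['fovy'])/2)
    q=rot(c['attitude']).T@(np.array(P,float)-c['position']); s=np.array([q[0],-q[1]])/-q[2]
    s=s*(1+c['k1']*(s@s)); return s*f+[c['cx'],c['cy']]
E
python3 - <<'E'
from h import *
import pickle
print(telemetry.sense())
for n in('scene','top'):
    c=camera(n); cv2.imwrite(f'pics/{n}0.png',c['img'][:,:,::-1]); pickle.dump(c,open(n+'.pkl','wb'))
    print({k:v for k,v in c.items() if k not in('img','depth')})
    for t in ['car','stop_face','tray_rear','battery_centre','lug_hole','pivot','bar_end','pin_top','spray','driver','wheel']:
        print(t,[(round(m['score'],2),np.round(m['centre'],1).tolist()) for m in mark_of(t,c)])
E
```

```text
pics
{'clock': 0.0, 'joints': array([-7.14082512e+01,  2.17404145e+01,  9.93936941e+01, -1.06738018e-03,
        5.89284850e+01, -1.90701841e+00]), 'dq': array([ 0.04301995,  0.05859006, -0.03640588, -0.06363595, -0.01928368,
        0.00983657]), 'joint_efforts': array([-1.30666678e-03, -7.63723469e+01, -4.34374237e+01,  6.50532078e-02,
        4.23779211e-02, -6.54608425e-05]), 'ee_pos': array([ 245.08051713, -655.51165084,  404.08151129]), 'orientation': array([-1.79998830e+02,  6.25893160e-02, -6.95006808e+01]), 'force': array([0.55619145, 0.3468115 , 0.22667885]), 'wrist_torque': array([-0.02100759, -0.00545308,  0.06874248]), 'opening': 91.01685485754092}
{'fovy': 44.10319528346212, 'cx': 318.6316530161276, 'cy': 241.82048382243772, 'k1': -0.15437736082674317, 'position': array([1507.89417185, -663.74565494,  948.10335847]), 'attitude': array([ 5.42056398e+01, -8.05276387e-03,  5.52708007e+01]), 'shot': 1}
car [(0.88, [311.0, 270.7])]
stop_face [(0.75, [332.1, 238.7]), (0.28, [304.1, 234.1])]
tray_rear [(0.72, [264.1, 281.9])]
battery_centre [(0.86, [365.3, 333.6]), (0.71, [306
[... 313 characters left out ...]
vy': 49.576244943537816, 'cx': 316.5562153422512, 'cy': 237.28955204104122, 'k1': -0.10148448200822312, 'position': array([ 488.04534418,  -33.28830177, 1224.08441642]), 'attitude': array([  4.64524955,   1.80975422, -91.16806614]), 'shot': 2}
car [(0.67, [319.1, 267.9])]
stop_face [(0.57, [288.9, 260.1])]
tray_rear [(0.93, [386.0, 256.1])]
battery_centre [(0.93, [335.2, 260.0]), (0.92, [331.8, 155.3]), (0.68, [313.7, 339.7])]
lug_hole [(0.62, [321.9, 278.0])]
pivot [(0.94, [315.9, 239.1]), (0.25, [297.9, 271.5])]
bar_end [(0.56, [283.4, 292.4]), (0.42, [321.5, 281.4])]
pin_top [(0.5, [297.3, 272.2])]
spray [(0.9, [153.7, 311.1])]
driver [(0.77, [528.8, 276.1])]
wheel [(0.6, [146.3, 249.4])]
```

Run:
```python
from h import *
import pickle
c=pickle.load(open('top.pkl','rb'))
cv2.imwrite('pics/top0b.png',cv2.resize(c['img'][130:370,220:480,::-1],None,fx=3,fy=2.5*1.0,interpolation=cv2.INTER_CUBIC)[:600,:800])
c=pickle.load(open('scene.pkl','rb'))
cv2.imwrite('pics/sc0b.png',cv2.resize(c['img'][170:370,220:420,::-1],(600,600),interpolation=cv2.INTER_CUBIC))
```

```text
(no output)
```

View pics/top0.png

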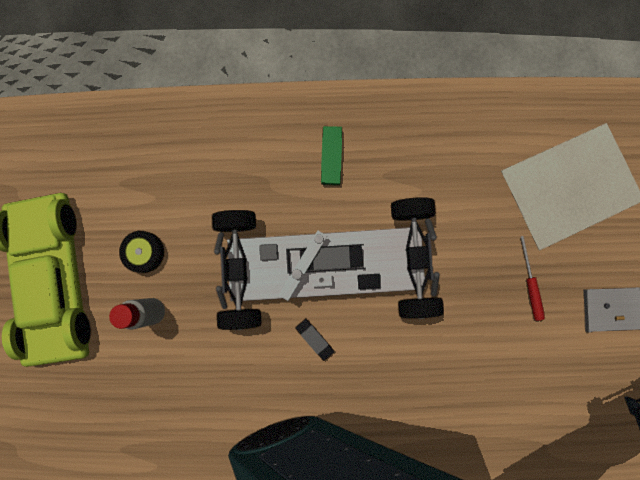

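View pics/scene0.png

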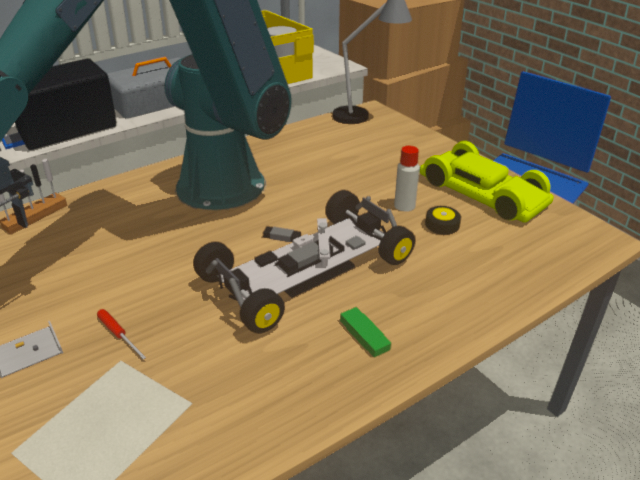

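```bash
sleep 0
```

```text
(no output)
```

View pics/top0b.png

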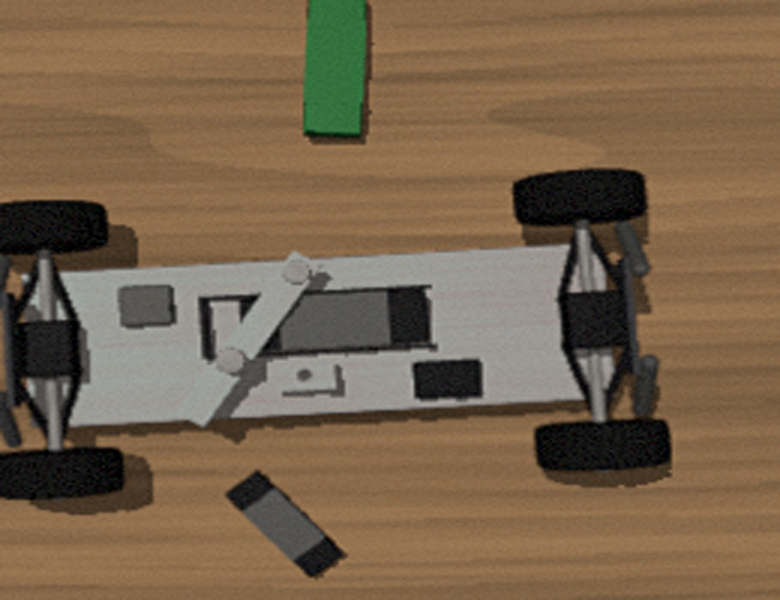

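View pics/sc0b.png

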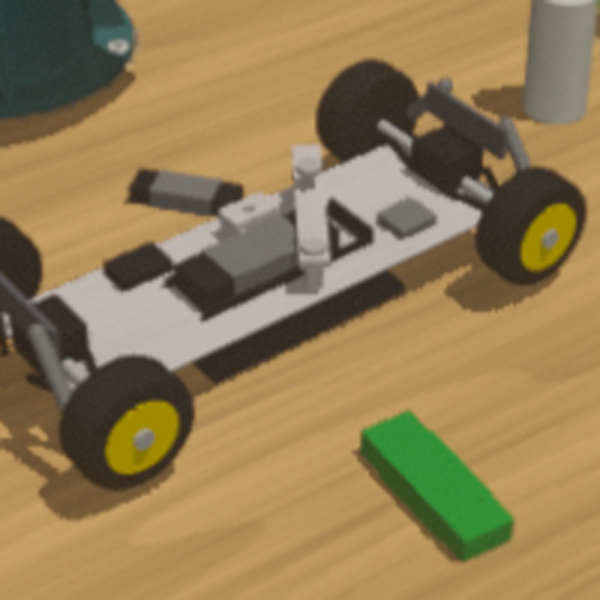

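Candidates for the battery in the top picture:
- Green block at (332,155): excluded by colour.
- Small dark block on the table at (314,340): the smaller one.
- Dark block in the tray at (335,260): the larger non-green one, lying between the rails, so this is the battery. The enlarged crop confirms it.

The bar's pivot is at (318,238), the pin head at (297,272) and the lug hole at about (322,279).

Run:
```python
from h import *
import pickle
t=pickle.load(open('top.pkl','rb')); s=pickle.load(open('scene.pkl','rb'))
Z=dict(stop_face=69,tray_rear=56,battery_centre=69,lug_hole=82,pivot=93,bar_end=89,pin_top=115)
T=dict(stop_face=(288.9,260.1),tray_rear=(386,256.1),battery_centre=(335.2,260),lug_hole=(321.9,278),pivot=(315.9,239.1),bar_end=(283.4,292.4),pin_top=(297.3,272.2))
S=dict(stop_face=(332.1,238.7),tray_rear=(264.1,281.9),battery_centre=(306.5,256.4),lug_hole=(303.7,238.8),pivot=(321.2,253.4),bar_end=(323.3,224.4),pin_top=(320.8,221.9))
for k in Z:
    print(k,at_z(t,*T[k],Z[k]).round(1),at_z(s,*S[k],Z[k]).round(1), 'depth top',at_depth(t,*T[k]).round(1))
# car direction: deck edges & wheel hubs by mask
# lit deck edges by depth map: compute world height map around car
H,W=480,640
P=np.array([[at_depth(t,u,v) for u in range(200,450)] for v in range(190,345)])
z=P[...,2]
m=(abs(z-56)<6); m[:, :]=m
pts=P[m][:,:2].astype(np.float32)
print(len(pts),cv2.minAreaRect(pts))
m=(z>75)&(z<88); ys,xs=np.where(m)
np.save('P.npy',P)
im=np.clip((z-40)*3,0,255).astype(np.uint8)
cv2.imwrite('pics/h.png',cv2.resize(im,None,fx=3,fy=3,interpolation=cv2.INTER_NEAREST))
```

```text
stop_face [533.1  64.   69. ] [514.4  67.   69. ] depth top [533.1  64.   68.6]
tray_rear [ 537.8 -153.4   56. ] [ 550.7 -156.6   56. ] depth top [ 537.9 -153.5   54.4]
battery_centre [531.1 -39.1  69. ] [539.3 -28.4  69. ] depth top [530.7 -39.   80.5]
lug_hole [491.8  -9.   82. ] [488.7  -2.9  82. ] depth top [491.9  -8.4  54.8]
pivot [576.8   2.1  93. ] [576.  -10.1  93. ] depth top [576.3   1.9  98.6]
bar_end [462.1  75.5  89. ] [472.4  68.9  89. ] depth top [462.2  75.   94.5]
pin_top [505.1  42.5 115. ] [490.9  48.  115. ] depth top [505.1  42.6 114.9]
7971 ((527.1693115234375, -8.247390747070312), (484.7243347167969, 232.42666625976562), 86.63172149658203)
```

View pics/h.png

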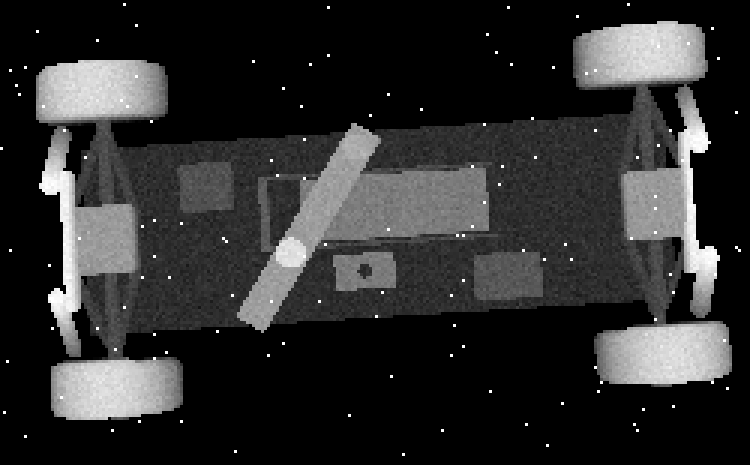

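```bash
cat > fit.py <<'E'
from h import *
def comp(P,z0,z1,box):  # pixel box u0,u1,v0,v1 absolute
    u0,u1,v0,v1=box
    Q=P[v0-190:v1-190,u0-200:u1-200]; z=Q[...,2]
    m=((z>z0)&(z<z1)).astype(np.uint8); m=cv2.medianBlur(m,3)
    n,l,st,ce=cv2.connectedComponentsWithStats(m)
    k=1+np.argmax(st[1:,4]); q=Q[(l==k)]; return q
def rect(q):
    r=cv2.minAreaRect(q[:,:2].astype(np.float32)); return r
def getP(c):
    return np.array([[at_depth(c,u,v) for u in range(200,450)] for v in range(190,345)])
def grid(c,z): pass
E
python3 - <<'E'
from fit import *
P=np.load('P.npy')
b=comp(P,76,88,(318,372,243,275)); print('battery part',rect(b),b[:,2].mean())
bar=comp(P,89,104,(275,330,225,305)); print('bar',rect(bar),np.median(bar[:,2]))
pin=comp(P,108,122,(280,312,255,290)); print('pin',rect(pin),pin.mean(0), len(pin))
pv=comp(P,96.5,104,(310,330,228,245)); print('pivot head',pv.mean(0),len(pv),rect(pv))
lug=comp(P,76,88,(308,335,270,292)); print('lug',rect(lug),np.median(lug[:,2]))
bx=comp(P,60,74,(355,385,270,295)); print('box',rect(bx),np.median(bx[:,2]))
w=[comp(P,85,125,x) for x in [(205,260,205,233),(205,265,305,335),(385,440,195,222),(395,447,293,322)]]
for q in w: print('wheel',rect(q))
d=comp(P,50,61,(245,405,225,305)); print('deck',rect(d),np.median(d[:,2]))
print('hole',at_z(__import__('pickle').load(open('top.pkl','rb')),321.3,280,82))
E
```

```text
battery part ((524.1828002929688, -49.69020080566406), (71.20232391357422, 98.41449737548828), 1.8106143474578857) 85.07549769301501
bar ((547.774169921875, 15.498441696166992), (24.123716354370117, 98.22566986083984), 57.811222076416016) 92.74252549196353
pin ((500.2912292480469, 10.228557586669922), (88.31170654296875, 19.384471893310547), 86.6632308959961) [501.50341182  43.63204382 128.27186698] 79
pivot head [577.22926515  -1.90111891  97.92012817] 46 ((577.1846313476562, -1.7898473739624023), (17.576618194580078, 14.610893249511719), 25.226356506347656)
lug ((487.7526550292969, -7.420682907104492), (25.606531143188477, 43.74474334716797), 3.4610707759857178) 81.1661741493026
box ((481.8816833496094, -112.84034729003906), (49.15763473510742, 33.2233772277832), 88.784423828125) 68.89451890126315
wheel ((580.3236694335938, 91.0185775756836), (302.06597900390625, 68.01509857177734), 66.10139465332031)
wheel ((428.611083984375, 91.17311096191406), (52.288726806640625, 270.84710693359375), 14.599061012268066)
wheel ((591.1179809570312, -133.4499969482422), (70.11651611328125, 278.7633972167969), 31.702070236206055)
wheel ((438.3027038574219, -148.6187286376953), (245.49563598632812, 53.231658935546875), 78.90343475341797)
deck ((525.430419921875, -67.22044372558594), (140.46151733398438, 263.5030822753906), 2.3799209594726562) 55.323475206062426
hole [487.44736699  -7.58929267  82.        ]
```

```bash
sed -i 's/q=Q\[(l==k)\]/q=Q[(l==k)\&(z>z0)\&(z<z1)]/' fit.py
cat > meas.py <<'E'
from fit import *
import pickle
def run(c):
    P=getP(c)
    out={}
    for n,a in dict(bar=(90,95.5,(275,330,225,305)),lug=(76,86,(308,335,270,292)),batt=(76,86,(318,372,243,275)),box=(62,74,(355,385,270,295)),
      wfl=(85,125,(208,257,208,233)),wrl=(85,125,(208,262,308,335)),wfr=(85,125,(388,438,195,222)),wrr=(85,125,(398,445,296,322)),deck=(51,61,(245,405,225,305)),ecu=(60,74,(255,282,240,265))).items():
        try:
            q=comp(P,*a); r=rect(q); print(n,len(q),np.round(q.mean(0),1),np.round(r[0],1),np.round(r[1],1),round(r[2],2))
        except Exception as e: print(n,e)
    for n,a in dict(pin=(97,122,(275,335,255,292)),pv=(96.5,104,(310,330,228,245))).items():
        try:
            q=comp(P,*a); print(n,len(q),np.round(q.mean(0),1), np.round(cv2.minEnclosingCircle(q[:,:2].astype(np.float32)),1) if 0 else '')
        except Exception as e: print(n,e)
    return P
if __name__=='__main__':
    run(pickle.load(open('top.pkl','rb')))
E
python3 meas.py
```

```text
bar 289 [539.8  20.3  92.5] [539.7  20.4] [23.8 79.2] 57.76
lug 211 [487.6  -7.6  81.2] [487.8  -7.4] [25.5 43.8] 3.07
batt 916 [536.3 -49.2  81.4] [536.6 -49.2] [46.7 98.7] 2.37
box 342 [ 481.9 -112.3   68.9] [ 481.9 -112.8] [49.2 33.2] 88.78
wfl 714 [623.1 185.2 105.1] [624.1 188.8] [40.5 88.2] 1.5
wrl 733 [406.4 175.8 104.6] [406.1 178.8] [40.6 89.4] 2.34
wfr 728 [ 640.2 -212.9  104.7] [ 641.9 -215.8] [41.  88.5] 1.74
wrr 747 [ 423.7 -222.4  104.9] [ 423.7 -225.3] [87.7 40.3] 89.91
deck 3979 [ 522.3 -100.6   55.4] [525.3 -67.2] [140.3 263.5] 2.38
ecu 288 [552.5 110.3  66.9] [552.4 111.2] [35.9 41.4] 0.1
pin 78 [501.7  44.6 114.2] 
pv 37 [577.   -1.4  98.5]
```

```bash
cat > go.py <<'E'
from h import *
import sys
YAW=2.4; th=np.radians(YAW)
LUG=np.array([487.65,-7.5]); CX=np.array([np.cos(th),np.sin(th)]); CY=np.array([-np.sin(th),np.cos(th)])
PIV=LUG+90*CX
def car(x,y): return PIV+x*CX+y*CY   # relative to the pivot, car axes
def units(p,tipz,yaw=-87.6):
    s=telemetry.sense(); Rc=rot(s['orientation']); Rt=rot([180,0,yaw])
    d=Rc.T@(np.array([p[0],p[1],tipz+191])-s['ee_pos'])/25
    r=R.from_matrix(Rc.T@Rt).as_rotvec(degrees=True)/6
    return np.round(np.r_[r,d],3)
def st():
    s=telemetry.sense(); p=s['ee_pos']; q=p[:2]-PIV
    print('t',s['clock'],'ee',p.round(1),'ori',s['orientation'].round(2),'F',s['force'].round(1),'open',round(s['opening'],1),'car rel pivot',np.round([q@CX,q@CY],1),'tip',round(p[2]-191,1))
E
python3 - <<'E'
from go import *
st(); print(units((540.2,-133.5),213))
t=__import__('pickle').load(open('top.pkl','rb'))
for u in range(284,300,1):
    print(u,[round(at_depth(t,u,v)[2]) for v in (255,258,262,265)],at_z(t,u,260,72).round(1))
E
```

```text
t 1.2 ee [ 245.1 -655.7  404.7] ori [-180.     0.   -69.5] F [ 0.3 -0.3 -0.4] open 91.2 car rel pivot [-359.5 -637.5] tip 213.7
[-0.0000e+00  1.0000e-03  3.0170e+00 -1.5431e+01 -1.8370e+01  2.9000e-02]
284 [52, 53, 51, 55] [533.4  74.6  72. ]
285 [60, 55, 53, 54] [533.4  72.4  72. ]
286 [71, 52, 54, 55] [533.3  70.2  72. ]
287 [73, 71, 67, 73] [533.3  67.9  72. ]
288 [70, 72, 72, 71] [533.3  65.7  72. ]
289 [60, 62, 75, 69] [533.2  63.5  72. ]
290 [55, 57, 57, 55] [533.2  61.3  72. ]
291 [56, 52, 53, 57] [533.1  59.   72. ]
292 [60, 59, 55, 57] [533.1  56.8  72. ]
293 [56, 53, 54, 54] [533.   54.6  72. ]
294 [55, 54, 53, 52] [533.   52.3  72. ]
295 [57, 56, 55, 56] [532.9  50.1  72. ]
296 [56, 62, 56, 54] [532.9  47.9  72. ]
297 [55, 53, 58, 91] [532.8  45.7  72. ]
298 [56, 56, 96, 90] [532.8  43.4  72. ]
299 [54, 49, 92, 92] [532.7  41.2  72. ]
```

apply_moves:
  targets:
    - [[0, 0, 3.017, -15.43, -18.37, 0, 1], [0, 0, 3.017, -15.43, -18.37, 0, 1], [0, 0, 3.017, -15.43, -18.37, 0, 1], [0, 0, 3.017, -15.43, -18.37, 0, 1], [0, 0, 3.017, -15.43, -18.37, 0, 1], [0, 0, 3.017, -15.43, -18.37, 0, 1], [0, 0, 3.017, -15.43, -18.37, 0, 1], [0, 0, 3.017, -15.43, -18.37, 0, 1], [0, 0, 3.017, -15.43, -18.37, 0, 1], [0, 0, 3.017, -15.43, -18.37, 0, 1], [0, 0, 3.017, -15.43, -18.37, 0, 1], [0, 0, 3.017, -15.43, -18.37, 0, 1], [0, 0, 3.017, -15.43, -18.37, 0, 1], [0, 0, 3.017, -15.43, -18.37, 0, 1], [0, 0, 3.017, -15.43, -18.37, 0, 1], [0, 0, 3.017, -15.43, -18.37, 0, 1], [0, 0, 3.017, -15.43, -18.37, 0, 1], [0, 0, 3.017, -15.43, -18.37, 0, 1]]
  newtons: 30

```text
clock: 3.0
ee_pos: [539.9, -134.2, 404.8]
orientation: [-180.0, -0.0, -87.7]
force: [-0.1, -0.2, 0.1]
opening: 0.6
```

Run:
```python
from go import *
st(); print(units((540.2,-133.5),64))
```

```text
t 3.0 ee [ 539.9 -134.2  404.8] ori [-180.     -0.    -87.67] F [-0.1 -0.2  0.1] open 0.6 car rel pivot [ -43.1 -128.8] tip 213.8
[-0.    -0.    -0.012 -0.029 -0.011  5.991]
```

apply_moves:
  targets:
    - [[0, 0, 0, 0, 0, 2, 1], [0, 0, 0, 0, 0, 4, 1], [0, 0, 0, 0, 0, 5, 1], [0, 0, 0, 0, 0, 5.6, 1], [0, 0, 0, 0, 0, 5.96, 1], [0, 0, 0, 0, 0, 5.96, 1]]

```text
clock: 3.6
ee_pos: [540.1, -134.4, 255.6]
orientation: [180.0, 0.0, -87.7]
force: [-0.3, -0.1, 0.3]
opening: 0.7
```

Run:
```python
from go import *
st(); c=camera('scene')
cv2.imwrite('pics/sc1.png',cv2.resize(c['img'][150:350,200:400,::-1],(600,600),interpolation=cv2.INTER_CUBIC))
```

```text
t 3.6 ee [ 540.1 -134.4  255.6] ori [179.99   0.   -87.69] F [-0.3 -0.1  0.3] open 0.7 car rel pivot [ -42.9 -129. ] tip 64.6
```

View pics/sc1.png

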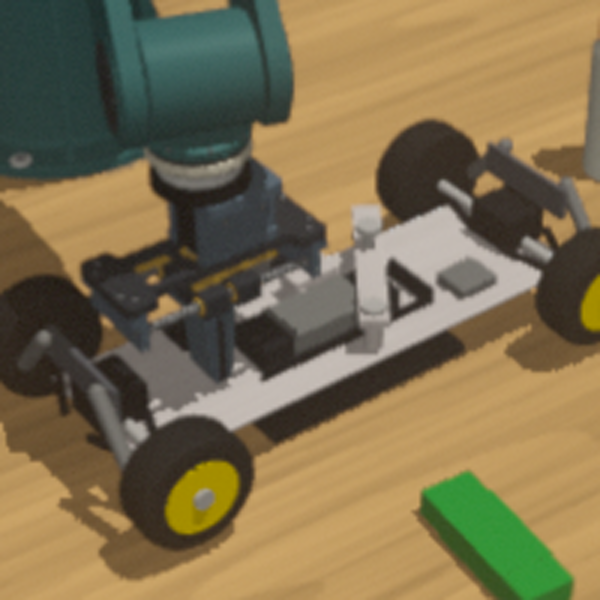

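The closed fingers at (212,345) in the crop stand on the deck just behind the battery's rear end. Next I push forward.

apply_moves:
  targets:
    - [[0, 0, 0, -0.3, 0, 0, 1], [0, 0, 0, -0.6, 0, 0, 1], [0, 0, 0, -0.8, 0, 0, 1], [0, 0, 0, -0.9, 0, 0, 1], [0, 0, 0, -1.0, 0, 0, 1], [0, 0, 0, -1.1, 0, 0, 1], [0, 0, 0, -1.2, 0, 0, 1], [0, 0, 0, -1.3, 0, 0, 1], [0, 0, 0, -1.4, 0, 0, 1], [0, 0, 0, -1.5, 0, 0, 1], [0, 0, 0, -1.6, 0, 0, 1], [0, 0, 0, -1.65, 0, 0, 1]]

```text
clock: 4.85
ee_pos: [538.8, -93.1, 256.6]
orientation: [-179.9, -0.0, -87.7]
force: [-0.2, -5.8, 4.2]
opening: 0.7
```

Run:
```python
from go import *
st()
```

```text
t 4.85 ee [538.8 -93.1 256.6] ori [-1.7993e+02 -3.0000e-02 -8.7680e+01] F [-0.2 -5.8  4.2] open 0.7 car rel pivot [-42.5 -87.7] tip 65.6
```

apply_moves:
  targets:
    - [[0, 0, 0, -0.04, 0, 0, 1], [0, 0, 0, -0.08, 0, 0, 1]]

```text
clock: 5.05
ee_pos: [538.8, -91.1, 256.6]
orientation: [-179.9, -0.0, -87.7]
force: [0.3, -5.5, 3.5]
opening: 0.5
```

apply_moves:
  targets:
    - [[0, 0, 0, -0.04, 0, 0, 1], [0, 0, 0, -0.08, 0, 0, 1]]

```text
clock: 5.25
ee_pos: [538.7, -89.0, 256.6]
orientation: [-179.9, -0.0, -87.7]
force: [-0.8, -5.3, 4.0]
opening: -0.0
```

apply_moves:
  targets:
    - [[0, 0, 0, -0.04, 0, 0, 1], [0, 0, 0, -0.08, 0, 0, 1]]

```text
clock: 5.45
ee_pos: [538.6, -86.9, 256.6]
orientation: [-179.9, -0.0, -87.7]
force: [-0.1, -4.9, 3.4]
opening: 0.3
```

apply_moves:
  targets:
    - [[0, 0, 0, -0.04, 0, 0, 1], [0, 0, 0, -0.08, 0, 0, 1]]

```text
clock: 5.65
ee_pos: [538.5, -84.9, 256.6]
orientation: [-179.9, -0.0, -87.7]
force: [-0.6, -14.4, 4.5]
opening: 0.4
```

apply_moves:
  targets:
    - [[0, 0, 0, -0.06, 0, 0, 1]]

```text
clock: 5.75
ee_pos: [538.8, -84.2, 256.8]
orientation: [-179.9, -0.2, -87.6]
force: [-0.1, -33.7, 1.9]
opening: 0.3
```

apply_moves:
  targets:
    - [[0, 0, 0, 0.3, 0, 0, 1], [0, 0, 0, 1, 0, 0, 1], [0, 0, 0, 1.4, 0, -0.5, 1], [0, 0, 0, 1.4, 0, -2, 1], [0, 0, 0, 1.4, 0, -4, 1], [0, 0, 0, 5, 0, -5, 1], [0, 0, 0, 7, 0, -5, 1], [0, 0, 0, 9, 0, -5, 1], [0, 0, 0, 9, 0, -5, 1]]

```text
clock: 6.65
ee_pos: [547.5, -310.7, 383.9]
orientation: [-179.8, -0.2, -87.6]
force: [1.0, 0.1, -0.1]
opening: 0.6
```

Run:
```python
from go import *
import pickle, meas
st(); c=camera('top'); pickle.dump(c,open('top1.pkl','wb'))
cv2.imwrite('pics/top1.png',cv2.resize(c['img'][200:320,220:420,::-1],(800,480),interpolation=cv2.INTER_CUBIC))
P=meas.run(c)
for u in range(284,300): print(u,[round(P[v-190,u-200][2]) for v in (254,255,256,257,258,260,262)])
```

```text
t 6.65 ee [ 547.5 -310.7  383.9] ori [-179.81   -0.18  -87.63] F [ 1.   0.1 -0.1] open 0.6 car rel pivot [ -42.9 -305.5] tip 192.9
bar 294 [540.9  20.   92.5] [539.9  20.5] [23.9 79.5] 57.68
lug 214 [487.7  -7.3  81.2] [487.8  -7.2] [25.6 43.4] 3.56
batt 683 [536.3 -36.7  81.3] [536.7 -36.8] [46.6 74.3] 2.63
box 337 [ 481.9 -112.4   69. ] [ 481.9 -112.9] [49.1 33.3] 88.73
wfl 717 [623.1 185.  105. ] [624.4 188.3] [40.7 90. ] 1.69
wrl 718 [406.5 176.2 104.8] [405.9 179.1] [40.7 88.6] 1.7
wfr 731 [ 640.3 -212.5  104.9] [ 641.7 -215.8] [40.4 87.9] 3.28
wrr 745 [ 423.8 -222.7  104.9] [ 423.4 -225.4] [40.5 87.8] 1.19
deck 4222 [ 523.3 -100.1   55.4] [525.5 -67.2] [140.4 264.2] 2.29
ecu 284 [552.6 110.5  66.9] [552.6 111.2] [36.  41.6] 1.05
pin 80 [501.6  44.4 114.1] 
pv 28 [577.6  -3.2  98.6] 
284 [54, 56, 58, 55, 57, 54, 59]
285 [55, 56, 52, 58, 57, 57, 54]
286 [1224, 74, 72, 73, 54, 55, 56]
287 [71, 73, 69, 70, 71, 70, 73]
288 [73, 75, 71, 72, 72, 70, 69]
289 [84, 83, 82, 77, 76, 82, 82]
290 [85, 77, 79, 83, 74, 81, 82]
291 [75, 82, 81, 78, 82, 81, 85]
292 [78, 80, 82, 82, 84, 80, 80]
293 [83, 81, 81, 80, 83, 84, 81]
294 [82, 82, 81, 82, 81, 82, 84]
295 [86, 79, 82, 82, 79, 85, 80]
296 [82, 79, 80, 80, 83, 83, 81]
297 [79, 79, 82, 83, 81, 82, 84]
298 [82, 79, 84, 80, 82, 82, 1224]
299 [86, 81, 82, 79, 81, 79, 93]
```

View pics/top1.png

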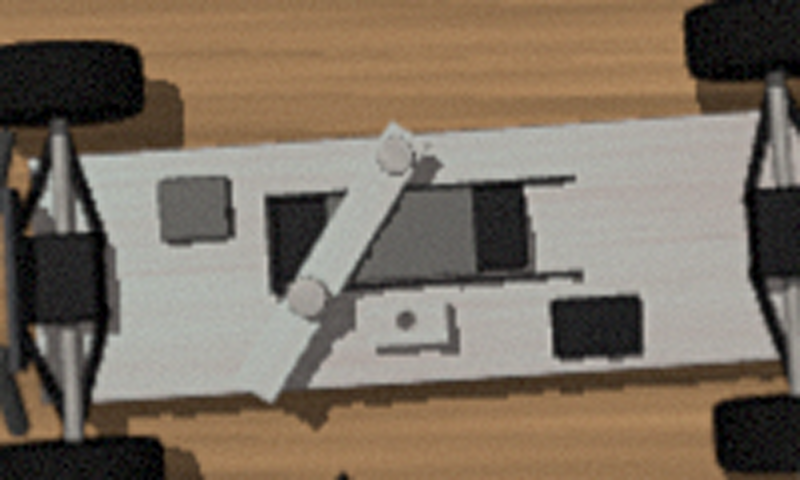

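The battery's front edge at (289,258) now meets the stop with no deck visible between them, so it is home. Next is the bar.

Run:
```python
from go import *
print(car(-105,120),units(car(-105,120),150))
```

```text
[467.6380791  111.76660481] [ -0.044  -0.049  -0.02  -17.201   2.534   1.638]
```

apply_moves:
  targets:
    - [[-0.044, -0.049, -0.02, -17.2, 2.53, 0, 1], [-0.044, -0.049, -0.02, -17.2, 2.53, 0, 1], [-0.044, -0.049, -0.02, -17.2, 2.53, 0, 1], [-0.044, -0.049, -0.02, -17.2, 2.53, 0, 1], [-0.044, -0.049, -0.02, -17.2, 2.53, 0, 1], [-0.044, -0.049, -0.02, -17.2, 2.53, 0, 1], [-0.044, -0.049, -0.02, -17.2, 2.53, 0, 1], [-0.044, -0.049, -0.02, -17.2, 2.53, 0, 1], [-0.044, -0.049, -0.02, -17.2, 2.53, 0, 1], [-0.044, -0.049, -0.02, -17.2, 2.53, 0, 1], [-0.044, -0.049, -0.02, -17.2, 2.53, 0, 1], [-0.044, -0.049, -0.02, -17.2, 2.53, 0, 1], [-0.044, -0.049, -0.02, -17.2, 2.53, 1.6, 1], [-0.044, -0.049, -0.02, -17.2, 2.53, 1.6, 1]]

```text
clock: 8.1
ee_pos: [466.6, 110.6, 338.9]
orientation: [179.7, -0.0, -87.7]
force: [-0.4, -0.8, 0.5]
opening: 0.3
```

Run:
```python
from go import *
st(); print(units(car(-105,120),84))
c=camera('scene')
cv2.imwrite('pics/sc2.png',cv2.resize(c['img'][130:330,220:420,::-1],(600,600),interpolation=cv2.INTER_CUBIC))
```

```text
t 8.1 ee [466.6 110.6 338.9] ori [ 1.7967e+02 -5.0000e-02 -8.7690e+01] F [-0.4 -0.8  0.5] open 0.3 car rel pivot [-106.1  118.8] tip 147.9
[ 0.055 -0.008 -0.015 -0.049 -0.059  2.556]
```

View pics/sc2.png

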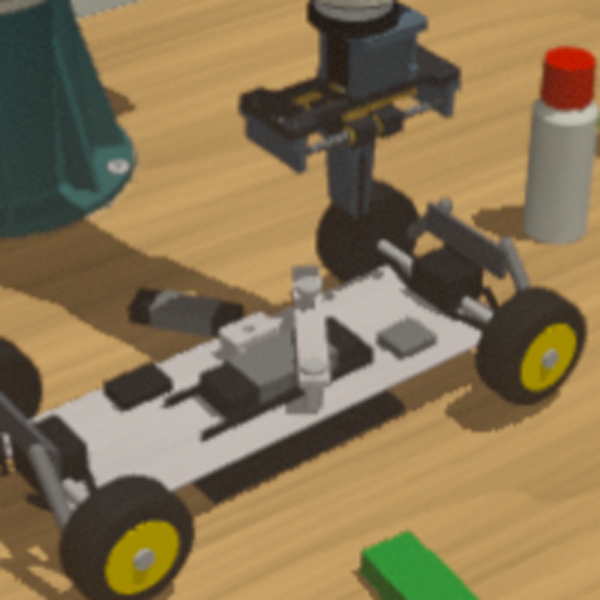

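apply_moves:
  targets:
    - [[0.055, 0, 0, 0, 0, 1.5, 1], [0.055, 0, 0, 0, 0, 2.5, 1], [0.055, 0, 0, 0, 0, 2.5, 1], [0.055, 0, 0, 0.4, 0, 2.5, 1], [0.055, 0, 0, 0.8, 0.1, 2.5, 1], [0.055, 0, 0, 1.2, 0.2, 2.5, 1], [0.055, 0, 0, 1.6, 0.3, 2.5, 1], [0.055, 0, 0, 2.0, 0.4, 2.5, 1], [0.055, 0, 0, 2.4, 0.55, 2.5, 1], [0.055, 0, 0, 2.8, 0.7, 2.5, 1], [0.055, 0, 0, 3.0, 0.8, 2.5, 1], [0.055, 0, 0, 3.2, 0.88, 2.5, 1], [0.055, 0, 0, 3.3, 0.88, 2.5, 1], [0.055, 0, 0, 3.4, 0.88, 2.5, 1], [0.055, 0, 0, 3.4, 0.88, 2.5, 1]]

```text
clock: 9.65
ee_pos: [448.5, 24.8, 278.4]
orientation: [-179.9, -0.0, -87.7]
force: [-0.1, 0.2, 0.0]
opening: 0.5
```

Run:
```python
from go import *
import pickle
st()
c=camera('scene')
a=cv2.resize(c['img'][150:350,220:420,::-1],(400,400),interpolation=cv2.INTER_CUBIC)
c=camera('top');pickle.dump(c,open('top2.pkl','wb'))
b=cv2.resize(c['img'][200:320,240:360,::-1],(400,400),interpolation=cv2.INTER_CUBIC)
cv2.imwrite('pics/s3.png',np.hstack([a,b]))
```

```text
t 9.65 ee [448.5  24.8 278.4] ori [-1.7993e+02 -4.0000e-02 -8.7680e+01] F [-0.1  0.2  0. ] open 0.5 car rel pivot [-127.7   33.9] tip 87.4
```

View pics/s3.png

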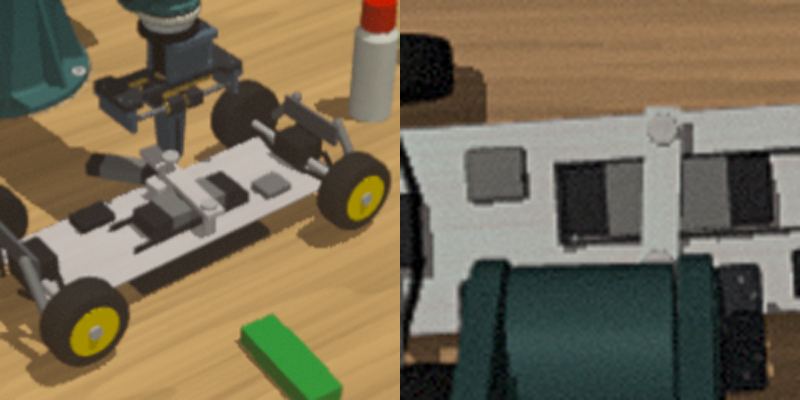

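```bash
cat > barang.py <<'E'
from fit import *
from go import *
def bar(c,box=(295,330,225,276)):
    P=getP(c); u0,u1,v0,v1=box
    Q=P[v0-190:v1-190,u0-200:u1-200]; z=Q[...,2]
    m=(z>88)&(z<96.5)
    q=Q[m][:,:2]; q=np.array([[ (p-PIV)@CX,(p-PIV)@CY] for p in q])
    q=q[(q[:,0]<-12)&(q[:,0]>-140)]
    # row-wise centre in bins along x
    X=[];Y=[]
    for a in range(-140,-10,4):
        s=q[(q[:,0]>=a)&(q[:,0]<a+4)]
        if len(s)>12: X.append(s[:,0].mean());Y.append((s[:,1].min()+s[:,1].max())/2 if 0 else s[:,1].mean())
    X=np.array(X);Y=np.array(Y)
    k=np.polyfit(X,Y,1); print('bar: free-fit angle',-np.arctan(k[0]),'y at pivot',k[1],'y at pin',np.polyval(k,-90),'thru pivot',-np.arctan((X@Y)/(X@X)),'n',len(X),X.min().round(),X.max().round())
E
python3 - <<'E'
from barang import *
import pickle
bar(pickle.load(open('top2.pkl','rb')),(295,330,225,268))
E
```

```text
bar: free-fit angle 0.047178928103555194 y at pivot 1.7541781016351337 y at pin 6.00343483670435 thru pivot 0.08950810489001655 n 12 -58.0 -14.0
```

apply_moves:
  targets:
    - [[0, 0, 0, 0.1, 0, 0.04, 1], [0, 0, 0, 0.2, 0, 0.08, 1], [0, 0, 0, 0.3, 0, 0.08, 1], [0, 0, 0, 0.3, 0, 0.08, 1]]

```text
clock: 10.15
ee_pos: [448.8, 17.3, 276.3]
orientation: [-179.9, -0.0, -87.7]
force: [0.2, 0.2, 0.5]
opening: 0.7
```

Run:
```python
from barang import *
import pickle
st()
for i in range(3):
  c=camera('top');bar(c,(295,330,225,266))
  P=getP(c); q=comp(P,107,122,(275,335,255,300)); print(len(q),q.mean(0)if len(q) else 0)
c=camera('scene'); print(mark_of('pin_top',c)[:1],mark_of('lug_hole',c)[:1])
cv2.imwrite('pics/s4.png',cv2.resize(c['img'][200:280,260:360,::-1],(800,600),interpolation=cv2.INTER_CUBIC))
```

```text
t 10.15 ee [448.8  17.3 276.3] ori [-1.7993e+02 -4.0000e-02 -8.7690e+01] F [0.2 0.2 0.5] open 0.7 car rel pivot [-127.8   26.4] tip 85.3
bar: free-fit angle 0.054077946794272816 y at pivot -0.9101053778013106 y at pin 3.9616597960216122 thru pivot 0.030578050273280262 n 11 -54.0 -14.0
21 [493.82734426  -4.25376331 114.24464492]
bar: free-fit angle 0.060078966541783164 y at pivot -1.101749682205654 y at pin 4.31187233191098 thru pivot 0.03163375195736375 n 11 -54.0 -14.0
20 [493.92171559  -4.61347093 114.31025189]
bar: free-fit angle 0.04431829265465094 y at pivot -0.5059920088024502 y at pin 3.48526776483374 thru pivot 0.03127393563118606 n 11 -54.0 -14.0
21 [493.83304154  -4.2341359  113.43586791]
[{'centre': [302.1, 229.5], 'score': 0.62}] [{'centre': [303.1, 234.9], 'score': 0.77}]
```

View pics/s4.png

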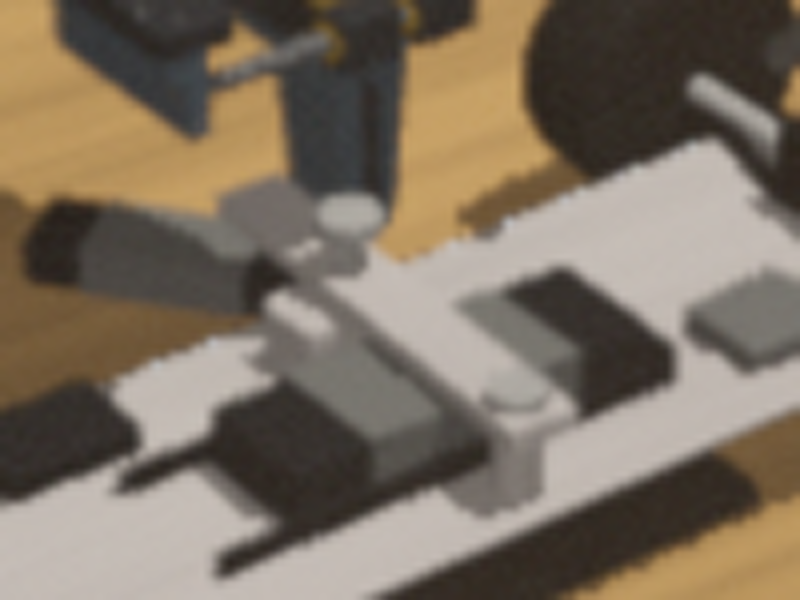

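apply_moves:
  targets:
    - [[0, 0, 0, 0.09, 0, 0, 1], [0, 0, 0, 0.17, 0, 0, 1], [0, 0, 0, 0.17, 0, 0, 1]]

```text
clock: 10.75
ee_pos: [449.0, 13.1, 276.4]
orientation: [-179.9, -0.0, -87.7]
force: [0.0, 0.7, 0.7]
opening: 0.5
```

Run:
```python
from barang import *
st()
for i in range(3):
  c=camera('top');bar(c,(295,330,225,266))
  P=getP(c); q=comp(P,107,122,(275,335,255,300)); print(len(q),q.mean(0)if len(q) else 0)
```

```text
t 10.75 ee [449.   13.1 276.4] ori [-1.7992e+02 -4.0000e-02 -8.7690e+01] F [0.  0.7 0.7] open 0.5 car rel pivot [-127.8   22.2] tip 85.4
bar: free-fit angle 0.01911363950755524 y at pivot -0.0964977846763036 y at pin 1.6239392858951132 thru pivot 0.016619103088101925 n 11 -54.0 -14.0
24 [494.05562759  -6.75356084 114.50785874]
bar: free-fit angle -0.0038078125005974834 y at pivot 0.6617531731004143 y at pin 0.3190483917030202 thru pivot 0.013289063744082943 n 11 -54.0 -14.0
24 [494.05424879  -6.75534972 114.65679026]
bar: free-fit angle 0.0011580616929946711 y at pivot 0.4451783660350951 y at pin 0.5494039649971758 thru pivot 0.012647904412947473 n 11 -54.0 -14.0
23 [494.15963553  -6.43478076 114.66320201]
```

apply_moves:
  targets:
    - [[0, 0, 0, -0.4, 0, 0, 1], [0, 0, 0, -1, 0, 0, 1], [0, 0, 0, -1.5, 0, -1, 1], [0, 0, 0, -3, 0, -3, 1], [0, 0, 0, -5, 0, -3, 1], [0, 0, 0, -6, 0, -3, 1], [0, 0, 0, -6, 0, -3, 1]]

```text
clock: 11.6
ee_pos: [442.5, 166.5, 352.1]
orientation: [-179.8, 0.0, -87.5]
force: [0.2, 0.1, -0.3]
opening: 0.4
```

Run:
```python
from barang import *
st()
for i in range(3):
  c=camera('top');bar(c,(295,335,225,290))
  P=getP(c); q=comp(P,107,122,(275,335,255,300)); print(len(q),q.mean(0)if len(q) else 0)
cv2.imwrite('pics/t5.png',cv2.resize(c['img'][210:310,250:380,::-1],(780,600),interpolation=cv2.INTER_CUBIC))
print(units(LUG+[0,0],150))
```

```text
t 11.6 ee [442.5 166.5 352.1] ori [-1.7982e+02  1.0000e-02 -8.7490e+01] F [ 0.2  0.1 -0.3] open 0.4 car rel pivot [-127.8  175.8] tip 161.1
bar: free-fit angle 0.015637638914518748 y at pivot 0.10075869408315555 y at pin 1.5082609264652889 thru pivot 0.017190927454173412 n 19 -106.0 -14.0
80 [487.76715638  -6.61066628 113.93357045]
bar: free-fit angle 0.019512734377183868 y at pivot -0.14383298361601915 y at pin 1.6125360266173394 thru pivot 0.01729437698114542 n 19 -106.0 -14.0
80 [487.76651816  -6.61017032 114.05094329]
bar: free-fit angle 0.01712737883094208 y at pivot -0.14541807354835168 y at pin 1.3961967669349926 thru pivot 0.014885189902659328 n 19 -106.0 -14.0
80 [487.76654195  -6.61519134 114.3149455 ]
[-9.000e-03 -9.000e-03 -5.000e-03  6.898e+00 -1.522e+00  4.090e-01]
```

View pics/t5.png

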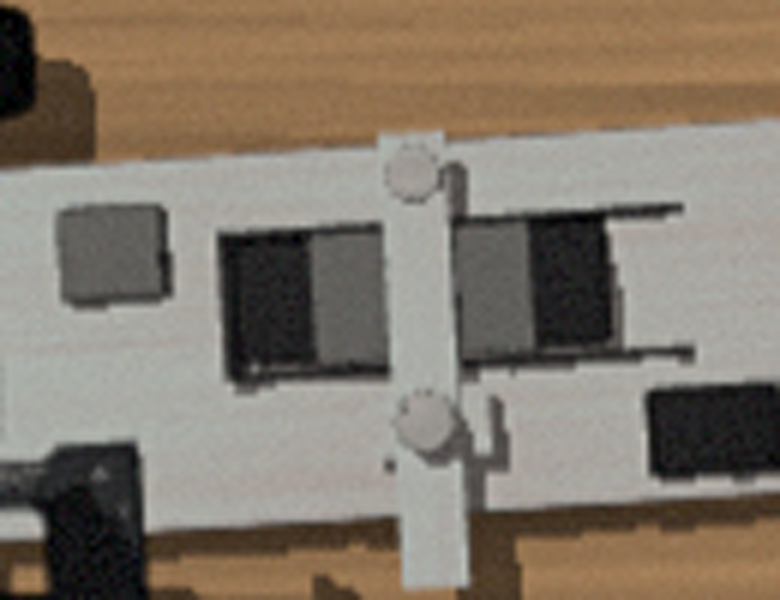

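The bar is almost straight across. The pin head at (321,280) is about 1 mm forward of the lug hole, inside the 3 mm capture. Next I go over the pin and press.

apply_moves:
  targets:
    - [[0, 0, 0, 6.87, -1.53, 0.4, 1], [0, 0, 0, 6.87, -1.53, 0.4, 1], [0, 0, 0, 6.87, -1.53, 0.4, 1], [0, 0, 0, 6.87, -1.53, 0.4, 1], [0, 0, 0, 6.87, -1.53, 0.4, 1], [0, 0, 0, 6.87, -1.53, 0.4, 1], [0, 0, 0, 6.87, -1.53, 1.3, 1], [0, 0, 0, 6.87, -1.53, 1.5, 1], [0, 0, 0, 6.87, -1.53, 1.5, 1]]

```text
clock: 12.65
ee_pos: [487.3, -6.2, 313.1]
orientation: [179.9, -0.0, -87.6]
force: [0.1, 0.1, 0.5]
opening: 0.4
```

Run:
```python
from barang import *
st(); print(units((487.75,-6.7),101))
c=camera('scene')
cv2.imwrite('pics/s6.png',cv2.resize(c['img'][190:270,260:360,::-1],(800,600),interpolation=cv2.INTER_CUBIC))
```

```text
t 12.65 ee [487.3  -6.2 313.1] ori [ 1.7993e+02 -4.0000e-02 -8.7590e+01] F [0.1 0.1 0.5] open 0.4 car rel pivot [-90.3   1.3] tip 122.1
[ 0.012 -0.006  0.001  0.019 -0.018  0.842]
```

View pics/s6.png

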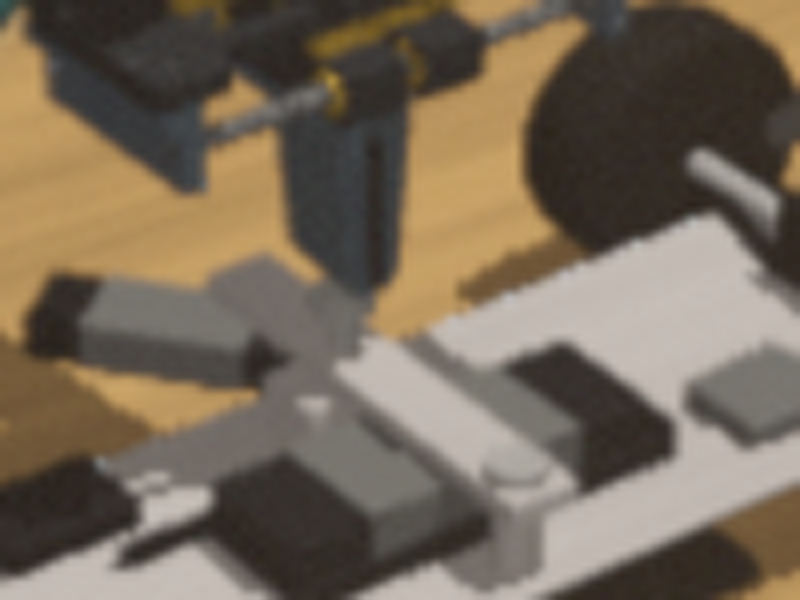

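The fingers at (340,280) are right over the pin head. I press slowly.

apply_moves:
  targets:
    - [[0, 0, 0, 0, 0, 0.2, 1], [0, 0, 0, 0, 0, 0.3, 1], [0, 0, 0, 0, 0, 0.36, 1], [0, 0, 0, 0, 0, 0.42, 1], [0, 0, 0, 0, 0, 0.48, 1]]

```text
clock: 13.2
ee_pos: [487.7, -6.3, 301.8]
orientation: [-180.0, -0.0, -87.6]
force: [-0.6, 0.5, 3.3]
opening: 0.0
```

apply_moves:
  targets:
    - [[0, 0, 0, 0, 0, 0.06, 1], [0, 0, 0, 0, 0, 0.12, 1], [0, 0, 0, 0, 0, 0.18, 1]]

```text
clock: 13.5
ee_pos: [487.7, -6.3, 297.2]
orientation: [-180.0, -0.0, -87.6]
force: [-0.2, 1.1, 2.6]
opening: 0.3
```

apply_moves:
  targets:
    - [[0, 0, 0, 0, 0, 0.06, 1], [0, 0, 0, 0, 0, 0.12, 1], [0, 0, 0, 0, 0, 0.18, 1]]

```text
clock: 13.8
ee_pos: [487.7, -6.3, 292.6]
orientation: [-180.0, -0.0, -87.6]
force: [-0.6, 0.8, 2.2]
opening: 0.3
```

apply_moves:
  targets:
    - [[0, 0, 0, 0, 0, 0.04, 1], [0, 0, 0, 0, 0, 0.08, 1]]

```text
clock: 14.0
ee_pos: [488.0, -6.4, 291.2]
orientation: [-180.0, -0.0, -87.6]
force: [-10.3, -0.2, 32.1]
opening: 0.2
```

Hard contact at tip height 100 mm, so the pin is home. I lift off and check.

apply_moves:
  targets:
    - [[0, 0, 0, 0, 0, -0.3, 1], [0, 0, 0, 0, 0, -1, 1], [0, 0, 0, 0, 0, -3, 1], [0, 0, 0, -2, 0, -4, 1], [0, 0, 0, -4, 0, -4, 1], [0, 0, 0, -6, 0, -4, 1], [0, 0, 0, -8, 0, -4, 1], [0, 0, 0, -8, 0, -4, 1]]

```text
clock: 14.8
ee_pos: [479.1, 197.4, 391.3]
orientation: [-180.0, -0.0, -87.4]
force: [-1.5, -0.4, 1.0]
opening: 0.5
```

Run:
```python
from barang import *
import meas
st()
c=camera('top');bar(c,(295,335,225,290)); P=meas.run(c)
for u in range(285,293): print(u,[round(P[v-190,u-200][2]) for v in (254,256,258,260,262)])
s=camera('scene')
cv2.imwrite('pics/f.png',np.hstack([cv2.resize(c['img'][210:310,250:350,::-1],(400,400),interpolation=cv2.INTER_CUBIC),cv2.resize(s['img'][190:290,260:360,::-1],(400,400),interpolation=cv2.INTER_CUBIC)]))
for k in('spray','driver','wheel'): print(k,mark_of(k,c)[:1])
```

```text
t 14.8 ee [479.1 197.4 391.3] ori [-1.7995e+02 -1.0000e-02 -8.7380e+01] F [-1.5 -0.4  1. ] open 0.5 car rel pivot [-89.9 205.1] tip 200.3
bar: free-fit angle 0.018215025788918586 y at pivot -0.09803227617260941 y at pin 1.54150137424794 thru pivot 0.016703531281477037 n 19 -106.0 -14.0
bar 278 [533.5  -5.2  92.5] [533.7  -5.1] [78.4 23.4] 1.73
lug 51 [487.8 -24.3  80.7] [488.2 -24.5] [ 8.8 24.1] 88.83
batt 535 [536.8 -45.5  81.2] [536.9 -45.5] [46.5 57.2] 2.19
box 332 [ 482.  -112.3   69. ] [ 481.9 -112.9] [49.1 33.2] 88.9
wfl 713 [623.  185.2 105.2] [624.5 189.2] [40.4 88.8] 2.3
wrl 481 [407.5 162.5 105.6] [406.8 164.1] [40.7 58.2] 2.72
wfr 730 [ 640.3 -212.6  104.7] [ 641.9 -215.5] [40.7 88.1] 2.81
wrr 736 [ 423.7 -222.7  105.1] [ 423.7 -225.5] [87.8 40.7] 89.62
deck 3701 [ 530.3 -117.3   55.4] [ 527.1 -107.8] [140.5 182. ] 2.29
ecu 281 [552.4 110.   66.9] [552.5 109.9] [39.1 36.2] 89.13
pin 73 [487.5  -7.1 100.4] 
pv 27 [577.7  -3.4  98.3] 
285 [54, 56, 56, 57, 53]
286 [73, 67, 53, 53, 57]
287 [72, 74, 72, 69, 71]
288 [72, 73, 69, 73, 70]
289 [82, 79, 82, 80, 79]
290 [82, 83, 81, 81, 79]
291 [84, 83, 83, 86, 80]
292 [84, 83, 81, 83, 83]
spray []
driver []
wheel [{'centre': [146.3, 249.8], 'score': 0.67}]
```

View pics/f.png

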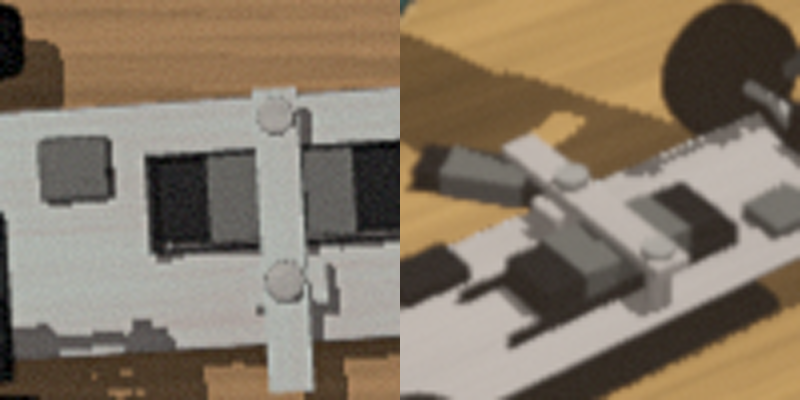

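Run:
```python
from go import *
for n in ('top','scene'):
    c=camera(n)
    for k in('spray','driver','wheel'): print(n,k,[(m['score'],m['centre']) for m in mark_of(k,c)[:2]])
    cv2.imwrite(f'pics/{n}_end.png',c['img'][:,:,::-1])
```

```text
top spray [(0.18, [317.5, 238.3])]
top driver [(0.72, [526.3, 277.9])]
top wheel [(0.82, [146.6, 253.1]), (0.23, [321.0, 258.1])]
scene spray [(0.61, [403.1, 206.4]), (0.3, [291.9, 226.7])]
scene driver [(0.73, [123.8, 340.4])]
scene wheel [(0.63, [440.2, 224.7])]
```

View pics/scene_end.png

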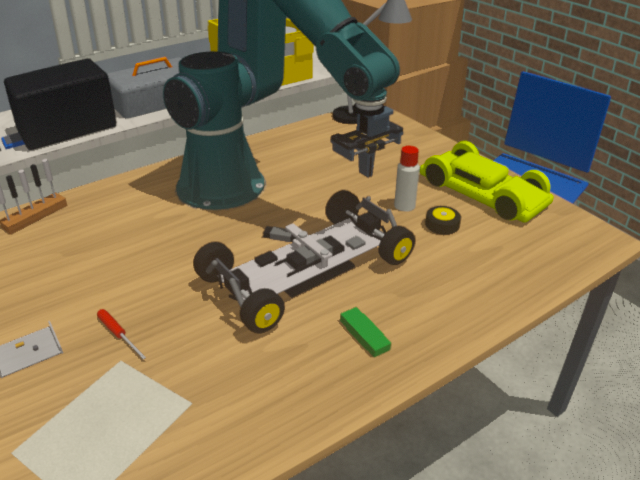

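The bystanders stand where they were (can at (407,180), wheel at (443,219), screwdriver at (120,335)). The gripper is clear of everything, so I hand in.

```bash
python3 -c "
from station import env
print(env.close_job())"
```

```text
the job is handed in; nothing more can be done
None
```

The battery is secured, and I handed the job in shortly after 14.8 s on the clock. I pushed the battery forward to the stop, swung the bar across it, and pressed the pin down through the bar and the lug. No verdict is reported.

- **Battery:** the push force jumped from about 5 N to 34 N when it met the stop. The top picture shows no gap there, and its top reads 81 mm (82 expected).
- **Pin:** it slid in at 2–3 N and came to a hard stop at 32 N. The head top reads 100.4 mm (101 means fully home) and it sits about 0.3 mm from the lug hole.
- **Bar angle:** two estimates disagree slightly. The pin position gives about 0.003 rad and the bar edges give 0.011–0.018 rad; all are inside the 0.03 limit.
- **Bystanders:** the spray can, screwdriver and spare wheel are where they were in the scene picture. In the top picture at the end the network did not find the can, which was probably hidden by the arm, so for the can I relied on the scene picture alone.

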